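Clear the packing bench

TASK

Clear the packing bench: press the handleless push-latch drawer so that it springs open, put every gift carton from the bench flat into it, and press it in again so that it ends up shut and stays shut by itself. Hang every mug by its handle on the mug stand, one mug to a hook, any hook. Leave the other things where they stand.

Things in the scene. Friction and masses are not known exactly. Their poses are not given: they have to be found in the camera images.
- drawer (a joint): push-push drawer, no handle, in m: 0 latched shut, 0.125 fully open (towards the robot), -0.0135 pressed in to its stop. Press the front in to the stop (12 mm or more past shut) and let go: from shut it springs fully open within 1 s; from open it stays shut at 0. A push that stops short springs back; pressing again once latched opens it.
- drawer_front (a point): centre of the outer face of the blue drawer front (254 wide, 76 high, 16 thick), 49 above the bench; x points into the unit (the way to push), y along the front, z up. Shut, it stands 16 proud of the unit's face. Its spring resists with 4 N (open) to 8 N (shut), plus 2 N per 0.1 m/s. Push near the middle; 25 N at most.
- drawer_in (a point): centre of the drawer's inner floor, 16 above the bench; axes as the front. Inside about 120 (x) by 238 (y), side walls 40 above this floor, front wall 71. It moves with the drawer; when open, this point lies 65 in front of the unit's face and the whole inside is clear of the unit.
- unit: grey drawer unit with plywood top, 260 deep (x), 280 wide (y), 100 high, fixed to the bench, the drawer in its -x face; origin at the centre of its underside. When shut the drawer's inside is hidden in it.
- hook1 (a point): hook 1 of three on the fixed mug stand: a level rod 8 thick, its axis 170 above the bench; this point is on the axis. Own -x points out off its tip, y along the row of hooks (130 apart). The rod runs 45 back (+x) to a post 14 square and 176 high, and 30 forward, where the tip turns up, ending 45 forward and 17 above the axis. Only a base plate (110 x 360 x 12) joins the posts.
- hook2 (a point): hook 2 of three on the fixed mug stand: a level rod 8 thick, its axis 170 above the bench; this point is on the axis. Own -x points out off its tip, y along the row of hooks (130 apart). The rod runs 45 back (+x) to a post 14 square and 176 high, and 30 forward, where the tip turns up, ending 45 forward and 17 above the axis. Only a base plate (110 x 360 x 12) joins the posts.
- hook3 (a point): hook 3 of three on the fixed mug stand: a level rod 8 thick, its axis 170 above the bench; this point is on the axis. Own -x points out off its tip, y along the row of hooks (130 apart). The rod runs 45 back (+x) to a post 14 square and 176 high, and 30 forward, where the tip turns up, ending 45 forward and 17 above the axis. Only a base plate (110 x 360 x 12) joins the posts.
- mug1_mid (a point): off-white mug, an upright cylinder 60 across, 80 tall, wall 4, 0.15 to 0.31 kg; this is its centre, 40 above its foot, z towards its mouth. Its handle stands out along its +y to 67 from the axis. It may be absent
- mug1_eye (a point): middle of the opening in that mug's handle, 43.5 from the mug's axis along its +y and 3 above its centre. The opening is 27 wide (30 to 57 from the axis) and 37 tall; the handle's bar is 9 thick, and one looks through the opening along the mug's x
- mug2_mid (a point): grey-blue mug, an upright cylinder 60 across, 80 tall, wall 4, 0.15 to 0.31 kg; this is its centre, 40 above its foot, z towards its mouth. Its handle stands out along its +y to 67 from the axis. It may be absent
- mug2_eye (a point): middle of the opening in that mug's handle, 43.5 from the mug's axis along its +y and 3 above its centre. The opening is 27 wide (30 to 57 from the axis) and 37 tall; the handle's bar is 9 thick, and one looks through the opening along the mug's x
- mug3_mid (a point): black mug, an upright cylinder 60 across, 80 tall, wall 4, 0.15 to 0.31 kg; this is its centre, 40 above its foot, z towards its mouth. Its handle stands out along its +y to 67 from the axis. It may be absent
- mug3_eye (a point): middle of the opening in that mug's handle, 43.5 from the mug's axis along its +y and 3 above its centre. The opening is 27 wide (30 to 57 from the axis) and 37 tall; the handle's bar is 9 thick, and one looks through the opening along the mug's x
- carton1_mid (a point): brown cardboard gift carton with a red band, 55 (x) by 90 (y) by 50 (z), 0.1 to 0.2 kg, flat on the bench; this is its centre, 25 above its underside. It may be absent
- carton2_mid (a point): brown cardboard gift carton with a green band, 55 (x) by 90 (y) by 50 (z), 0.1 to 0.2 kg, flat on the bench; this is its centre, 25 above its underside. It may be absent
- bowl: blue bowl, 100 across, 45 high; origin at the centre of its underside. Not part of the job: leave it alone
- saucers: stack of saucers, 130 across, 47 high; origin at the centre of its underside. Not part of the job: leave it alone
- jar: green glass jar, 90 across, 130 high; origin at the centre of its underside. Not part of the job: leave it alone
- tumbler: terracotta tumbler, 72 across, 100 high; origin at the centre of its underside. Not part of the job: leave it alone
- tape_roll: amber roll of packing tape lying flat, 110 across, 48 high; origin at the centre of its underside. Not part of the job: leave it alone

How it is judged:
On the way:
1. the drawer has been pressed and has sprung open (value of joint drawer above 0.1 m), for 0.2 s.
At the end, for the whole second after the job is handed in: Every mug hangs at rest by its handle on a hook of its own (middle of the handle opening within 45 mm of the hook point, mug centre over 80 mm above the bench); every carton lies in the drawer, centre 10 to 50 mm above its floor; the drawer is latched shut (below 6 mm) and still ((distance between mug1_eye and hook1 below 0.045 m or distance between mug1_eye and hook2 below 0.045 m or distance between mug1_eye and hook3 below 0.045 m) and height (world z) of each of mug1_mid, mug2_mid, mug3_mid above 0.08 m and linear speed of each of mug1, mug2, mug3 below 0.1 m/s and (distance between mug2_eye and hook1 below 0.045 m or distance between mug2_eye and hook2 below 0.045 m or distance between mug2_eye and hook3 below 0.045 m) and (distance between mug3_eye and hook1 below 0.045 m or distance between mug3_eye and hook2 below 0.045 m or distance between mug3_eye and hook3 below 0.045 m) and distance between mug1_eye and mug2_eye above 0.07 m and distance between each of mug1_eye, mug2_eye and mug3_eye above 0.07 m and x of carton1_mid in the frame of drawer_in between -0.06 and 0.06 m and y of carton1_mid in the frame of drawer_in between -0.12 and 0.12 m and z of carton1_mid in the frame of drawer_in between 0.01 and 0.05 m and x of carton2_mid in the frame of drawer_in between -0.06 and 0.06 m and y of carton2_mid in the frame of drawer_in between -0.12 and 0.12 m and z of carton2_mid in the frame of drawer_in between 0.01 and 0.05 m and value of joint drawer below 0.006 m and velocity of joint drawer between -0.02 and 0.02 m/s); the robot touches nothing.
It fails at once if the bowl, saucers, jar, tumbler or tape roll is pushed more than 50 mm away or tipped over (distance of any of bowl, saucers, jar, tumbler, tape_roll from where it was at the start of the episode above 0.05 m or angle between any of bowl, saucers, jar, tumbler, tape_roll's own z axis and vertical above 0.6 rad).
Of mug1, mug2, mug3 only 2 to 3 are there at a start; the rules pass over those that are not, and their reading is None.
Of carton1, carton2 only 1 to 2 are there at a start; the rules pass over those that are not, and their reading is None.
At some moment in a run one of carton1, carton2 may be knocked a few centimetres aside while the robot is not near it.
It also fails if it takes over 210 s, if anything falls off the work surface, if the arm or the gripper's body presses on something with over 40 N, if the wrist force passes 120 N, or if a joint passes its speed limit or range.

ROBOT

A 7-joint arm with a two-finger parallel gripper is mounted at the origin on the work surface. World frame = base frame: x ahead of the robot, y to its left, z up, the work surface at z = 0. Lengths are in m, angles in rad, forces in N, time in s.
With the tool pointing down it reaches from about 0.4 to 0.85 m from the base axis. Payload 4.4 kg.
Tool frame: the origin (TCP) lies on the centre line of the jaws, within the pads' length; the fingertips stand 17 mm ahead of it and the grasp point (between the pads) lies 2 mm behind it; z points along the fingers, y is the line along which they close (so a half turn about z gives the same grasp; the last joint's range is limited). The gripper opens to 94 mm and grips with 3 to 60 N. Pads are 16 mm wide; open, the fingers measure 119 mm over their backs; the gripper's body (75 mm by 177 mm) begins 78 mm behind the grasp point.
Start: joints at [-1.249, 0.628, 0.038, 1.517, -0.027, 0.996, -0.02], TCP at [0.246, 0.602, 0.222] pointing down, gripper open.
Joint ranges: [-3.06, 3.06], [-0.37, 2.12], [-1.25, 1.32], [0.18, 2.47], [-1.1, 4.24], [0.23, 1.98], [-2.94, 2.94]. Speed limits (rad/s): [2.57, 2.57, 3.14, 3.14, 3.14, 3.14, 3.14].

INTERFACE

Orientations are given as a unit quaternion [w, x, y, z].
In Python, from workcell import get_state, camera, camera_info, close_job, find_in, trace, mark_of gives the robot as it stands.
- The arm moves only by the tool play_rows, never from a script. Its arguments are lists of equal length, an entry for each row: "linear": the shift along the tool's x, y, z in mm, a list of three; "twist": the turn about the tool's z in degrees; "fingers": the finger opening in mm, from 0 to 94. In form: {"linear": [[dx, dy, dz], ...], "twist": [twist, ...], "fingers": [fingers, ...]}. A call has exactly 5 rows; each row shifts and turns the commanded pose from where the row before left it, along the tool's axes as they then stand; what a row does not reach is not made up. A row lasts 1/12 s, in which the tool goes at most 41.7 mm and 7.16 degrees, less where a joint would pass 70% of its speed; a pose out of reach is approached as far as the arm can. A call with a gripper value outside its range is refused whole. The fingers move at their own pace and stop on an object; "force" is the grip in N (left out, the last holds). Time passes only in rows, so rows that do not move let the fingers close, or fill a call up. It gives the time, the measured TCP pose, the force, the opening and the grip force at its end, in the units of the state.
- get_state(): the state, without advancing time (a new reading comes with each control period).
- camera(name): name is "side" or "top"; returns (picture, depth): 400x640x3 uint8, blue, green, red; 400x640 float32, m along the optical axis (not along the pixel's ray), 0 where there is no reading.
- camera_info(name): a dict with "fx", "fy", "cx", "cy" (pixels), "rvec" (rotation vector, rad) and "tvec" (3), from world to camera coordinates, as OpenCV has them. Camera axes: x right, y down, z forward; pixel columns grow to the right and rows downward; lengths in m; the calibration is good to about 2 mm. A picture is of the moment at which its call begins. camera_info takes no time and is no camera call.
- close_job(): hands the job in; it is judged then, once.
Trained networks look in the newest picture that a camera, given by its name, has taken for a name from the list of things; names that differ only in an ending like _2 or _b are one class to them, and where a whole thing is asked for, a point or a joint stands for the part that bears it (a point fixed in the world has none). Each returns a list of dicts, best first, with "score" (0 to 1); they miss things now and then, are a little off and sometimes report something else, mostly with a low value. They report only what shows in the picture. A call takes as long as a camera call.
- find_in(camera, thing): "at" ([x, y, z] in m, in world coordinates, good to about 4 mm: the middle of the surface that is visible of it).
- trace(camera, thing): "region" (400x640 bool, what is visible of it).
- mark_of(camera, thing): "at" ([x, y, z] in m, in world coordinates, good to about 4 mm: a listed point, or the origin of a listed thing).
The state is a dict: "time": time; "q": joint angles; "joint_vel": joint speeds; "joint_efforts": joint torques, N m; "ee_pos": TCP position; "orientation": TCP orientation; "contact_force": force on the tool from outside, world axes, zero at the start; "torque": the same for the moment, N m; "opening": finger opening in m; "finger_force": force on a finger pad.
Only numpy, scipy, OpenCV 4.12 (cv2) and the standard library are available. Lean on these libraries where they do the work, as an engineer would, in place of code of your own. Each camera call takes 0.05 s, during which the arm holds its last target. There are 200 camera calls.

## Working session

There is one attempt and no reset: what is moved stays moved. The work goes in short steps, Python scripts to look and compute and a tool call to move; the robot and the scene stay as the last step left them, time stands still between calls to the robot, and variables do not carry over. Pictures are saved under pics/ and viewed, at most 14 in all, crops included, and the job is handed in when it is done.

Besides the shell and the picture viewer there is one more tool, called after "Call:" by a JSON object that holds its "op" and its "data", one argument or row to a line. play_rows: Moves the arm, as the interface text tells. Its arguments: {"type":"object","properties":{"linear":{"type":"array"},"twist":{"type":"array"},"fingers":{"type":"array"},"force":{"type":"number"}},"required":["linear","twist","fingers"]}

```bash
mkdir -p pics; cat > h.py <<'E'
import numpy as np, cv2
from scipy.spatial.transform import Rotation as R
from workcell import *
def pts(cam,depth):
    i=camera_info(cam); v,u=np.mgrid[0:400,0:640]
    P=np.stack([(u-i['cx'])/i['fx']*depth,(v-i['cy'])/i['fy']*depth,depth],-1)
    Rm=cv2.Rodrigues(np.array(i['rvec'],float))[0]
    return (P-np.array(i['tvec']).ravel())@Rm
def tool():
    s=get_state(); w,x,y,z=s['orientation']; return np.array(s['ee_pos']),R.from_quat([x,y,z,w])
def to(p,yaw=None):
    """tool-axis mm shift from current to p; """
    t,r=tool(); return np.round(r.inv().apply(np.array(p)-t)*1000,1)
def region(cam,depth,thing):
    r=trace(cam,thing)
    if not r: return None
    P=pts(cam,depth)[r[0]['region']&(depth>0)]
    return r[0]['score'],P
E
python3 - <<'E'
from h import *
s=get_state(); print({k:np.round(v,3) for k,v in s.items()}); print(tool()[1].as_matrix().round(2))
for c in ['top','side']:
    im,d=camera(c); cv2.imwrite(f'pics/{c}0.png',im)
    for n in ['drawer_front','unit','hook1','hook2','hook3','mug1_mid','mug1_eye','mug2_mid','mug2_eye','mug3_mid','mug3_eye','carton1_mid','carton2_mid','bowl','saucers','jar','tumbler','tape_roll']:
        print(c,n,[(np.round(r['at'],3).tolist(),round(r['score'],2)) for r in mark_of(c,n)[:2]])
E
```

```text
{'time': np.float64(0.0), 'q': array([-1.249,  0.629,  0.038,  1.518, -0.027,  0.996, -0.02 ]), 'joint_vel': array([ 0.   ,  0.001, -0.   , -0.   ,  0.   , -0.001, -0.001]), 'joint_efforts': array([ 1.0000e-03, -5.4972e+01,  1.1440e+00, -1.8662e+01, -5.2000e-02,
        2.4000e-02,  0.0000e+00]), 'ee_pos': array([0.246, 0.601, 0.222]), 'orientation': array([-0.   ,  0.193,  0.981, -0.001]), 'contact_force': array([ 0.702,  1.732, -0.901]), 'torque': array([-0.007, -0.028, -0.034]), 'finger_force': np.float64(0.0), 'opening': np.float64(0.094)}
[[-0.93  0.38 -0.  ]
 [ 0.38  0.93 -0.  ]
 [-0.   -0.   -1.  ]]
top drawer_front [([0.57, -0.239, 0.053], 0.82)]
top unit [([0.716, -0.23, 0.001], 0.91)]
top hook1 [([0.671, 0.248, 0.171], 0.88), ([0.448, 0.383, 0.168], 0.87)]
top hook2 [([0.671, 0.248, 0.171], 0.88), ([0.448, 0.383, 0.168], 0.87)]
top hook3 [([0.671, 0.248, 0.171], 0.88), ([0.448, 0.383, 0.168], 0.87)]
top mug1_mid [([0.381, 0.275, 0.04], 0.47)]
top mug1_eye [([0.273, -0.402, 0.001], 0.57), ([0.385, 0.225, 0.049], 0.46)]
top mug2_mid [([0.422, 0.147, 0.037], 0.75)]
top mug2_ey
[... 830 characters left out ...]
0.419, 0.144, 0.043], 0.41)]
side mug1_eye [([0.38, 0.229, 0.044], 0.88), ([0.449, 0.38, 0.171], 0.43)]
side mug2_mid [([0.422, 0.142, 0.038], 0.84), ([0.68, 0.037, 0.027], 0.74)]
side mug2_eye [([0.441, 0.11, 0.044], 0.87), ([0.379, 0.271, 0.037], 0.69)]
side mug3_mid []
side mug3_eye []
side carton1_mid [([0.438, 0.109, 0.044], 0.58)]
side carton2_mid [([0.681, 0.036, 0.028], 0.82)]
side bowl [([0.592, 0.19, -0.001], 0.76)]
side saucers [([0.276, -0.406, 0.004], 0.98), ([0.308, 0.426, 0.002], 0.35)]
side jar [([0.517, 0.587, 0.002], 0.79), ([0.441, 0.106, 0.042], 0.32)]
side tumbler [([0.306, 0.428, 0.003], 0.73), ([0.564, 0.318, 0.174], 0.5)]
side tape_roll [([0.392, -0.569, -0.0], 0.73)]
```

View pics/top0.png

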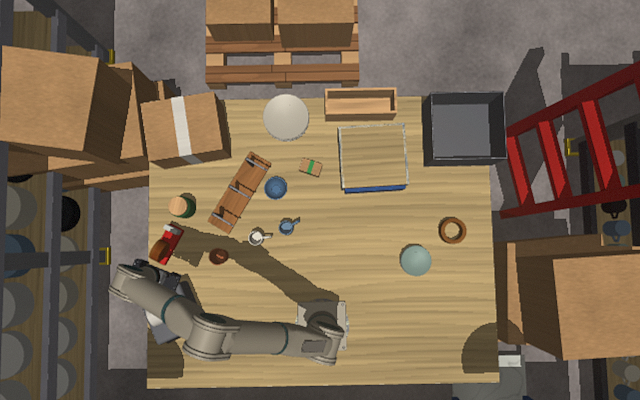

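View pics/side0.png

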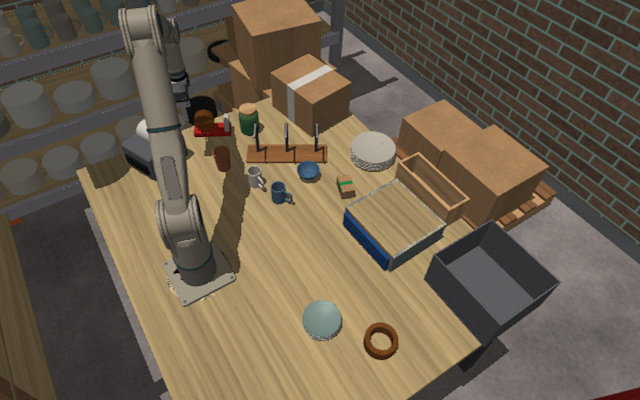

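```bash
python3 - <<'E'
from h import *
for c in ['top','side']:
    im,d=camera(c)
    for n in ['hook1','hook2','mug3_mid','mug1_mid','carton1_mid']:
        print(c,n,[(np.round(r['at'],3).tolist(),round(r['score'],2)) for r in mark_of(c,n)])
    for n in ['carton2_mid','unit','mug1_mid','mug2_mid']:
        q=region(c,d,n)
        if q is None: print(c,n,None);continue
        P=q[1]; zt=np.percentile(P[:,2],97); T=P[P[:,2]>zt-.006]
        r=cv2.minAreaRect((T[:,:2]*1000).astype(np.float32)); print(c,n,q[0],'top z',zt.round(3),len(T),np.round(np.concatenate([r[0],r[1],[r[2]]]),1))
E
```

```text
top hook1 [([0.451, 0.379, 0.168], 0.94), ([0.668, 0.245, 0.172], 0.76), ([0.558, 0.316, 0.173], 0.66)]
top hook2 [([0.451, 0.379, 0.168], 0.94), ([0.668, 0.245, 0.172], 0.76), ([0.558, 0.316, 0.173], 0.66)]
top mug3_mid []
top mug1_mid [([0.38, 0.275, 0.042], 0.77)]
top carton1_mid []
top carton2_mid 0.82 top z 0.06 67 [678.4  36.5  89.3  52.1  66.3]
top unit 0.94 top z 0.11 999 [ 714.8 -228.3  258.7  278.5    2.7]
top mug1_mid 0.58 top z 0.083 22 [382.3 264.1  51.5  70.6  34.9]
top mug2_mid 0.71 top z 0.087 15 [421.9 149.6  45.4  54.1  60.3]
side hook1 [([0.447, 0.381, 0.172], 0.96), ([0.563, 0.316, 0.17], 0.86), ([0.666, 0.25, 0.172], 0.74)]
side hook2 [([0.447, 0.381, 0.172], 0.96), ([0.563, 0.316, 0.17], 0.86), ([0.666, 0.25, 0.172], 0.74)]
side mug3_mid []
side mug1_mid [([0.377, 0.272, 0.039], 0.84)]
side carton1_mid [([0.393, -0.573, -0.003], 0.5), ([0.381, 0.272, 0.04], 0.29), ([0.515, 0.588, 0.0], 0.25)]
side carton2_mid 0.91 top z 0.057 92 [676.5  33.9  88.4  54.1  73.4]
side unit 0.69 top z 0.106 2262 [ 712.  -229.2  263.8  282.2    2.5]
side mug1_mid 0.65 top z 0.082 51 [372.1 266.8  79.9  57.9  60.9]
side mug2_mid 0.52 top z 0.081 53 [416.8 136.7  81.4  58.6  83.1]
```

The top view shows the stand at about (240,190), mugs at (258,236) and (288,226), the green-banded carton at (311,167) and the drawer unit at (373,160). The side view agrees. I see no black mug and no red-banded carton. Next I check the hook direction and the mug handle angles.

```bash
python3 - <<'E'
from h import *
H=np.array([[.449,.381],[.561,.317],[.667,.247]])
for c in ['top','side']:
    im,d=camera(c); P=pts(c,d); ok=d>0
    ax=np.array([.523,.852]); ay=np.array([-.852,.523])
    for h in H:
        D=P[...,:2]-h; a=D@ax; b=D@ay
        m=ok&(abs(b)<.025)&(abs(a)<.07)&(P[...,2]>.15)&(P[...,2]<.21)
        print(c,h,m.sum(),'a range',np.round(np.percentile(a[m],[2,50,98])*1000) if m.any() else '', [ (int(x*1000),int(y*1000),int(z*1000)) for x,y,z in list(zip(a[m],b[m],P[...,2][m]))[::max(1,m.sum()//8)]])
    m=ok&(P[...,2]<.03)&(P[...,2]>.006)&(abs((P[...,:2]-H[1])@ay)<.2)&(abs((P[...,:2]-H[1])@ax)<.11)
    r=cv2.minAreaRect((P[m][:,:2]*1000).astype(np.float32)); print('base',r)
    for n,mid in [('mug1_mid',[.379,.273]),('mug2_mid',[.4215,.1445])]:
        q=region(c,d,n)
        if q is None: continue
        D=q[1][:,:2]-mid; k=(np.hypot(*D.T)>.040)&(np.hypot(*D.T)<.075)&(q[1][:,2]>.02)
        print(c,n,k.sum(),np.degrees(np.arctan2(D[k].mean(0)[1],D[k].mean(0)[0])).round(1),np.hypot(*D[k].T).max().round(3))
E
```

```text
top [0.449 0.381] 57 a range [-38.  15.  59.] [(59, 0, 164), (44, -3, 173), (46, 7, 175), (30, 1, 161), (14, 2, 185), (2, 4, 173), (-12, 0, 169), (-28, 0, 179), (-40, 2, 184)]
top [0.561 0.317] 55 a range [-43.   9.  55.] [(53, -2, 172), (41, -5, 171), (47, 7, 173), (31, 3, 172), (16, -1, 169), (5, 1, 168), (-6, -1, 166), (-19, 1, 173), (-31, -1, 170), (-45, 1, 189)]
top [0.667 0.247] 58 a range [-38.  16.  58.] [(58, -7, 171), (50, -2, 170), (41, -3, 169), (32, -3, 171), (18, -3, 168), (6, 0, 172), (-8, 0, 172), (-23, -4, 169), (-38, 0, 190)]
base ((560.293212890625, 317.0416259765625), (218.61756896972656, 398.58685302734375), 58.38225555419922)
top mug1_mid 16 -87.1 0.064
top mug2_mid 8 -66.3 0.056
side [0.449 0.381] 41 a range [-43.  26.  56.] [(49, 9, 177), (53, 6, 169), (41, 0, 174), (52, -1, 158), (29, 0, 168), (5, 6, 172), (-8, 1, 175), (-38, 7, 186), (-33, 0, 175)]
side [0.561 0.317] 33 a range [-48.  21.  53.] [(53, 7, 170), (37, 3, 179), (40, 0, 171), (37, 7, 162), (14, 2, 177), (-1, 2, 175), (-12, 2, 174), (-26, 2, 176), (-43, 1, 181)]
side [0.667 0.247] 33 a range [-43.  25.  59.] [(58, 3, 169), (49, 0, 171), (60, -5, 156), (37, 3, 166), (19, 0, 176), (3, 0, 174), (-8, -3, 174), (-14, -3, 168), (-39, -2, 180)]
base ((560.78515625, 317.05670166015625), (218.76446533203125, 398.83056640625), 58.66780090332031)
side mug1_mid 21 -89.1 0.069
side mug2_mid 23 -68.8 0.061
```

Call:
{"op": "play_rows", "data": {
  "linear": [
    [-30, -25, 0],
    [-30, -25, 0],
    [-30, -25, 0],
    [-30, -25, 0],
    [-30, -25, 0]
  ],
  "twist": [7, 7, 7, 7, 7],
  "fingers": [94, 94, 94, 94, 94],
  "force": 15
}}

```text
time: 3.62
ee_pos: [0.2936, 0.4132, 0.2226]
orientation: [0.0, 0.482, 0.876, 0.001]
contact_force: [1.2, 1.0, 0.4]
opening: 0.0942
finger_force: 0.0
```

```bash
cat >> h.py <<'E'
def plan(p,yaw,n,axis_mod=180):
    """yaw: deg of tool y axis in world (mod 180). prints rounded rows"""
    t,r=tool(); y=r.as_matrix()[:,1]; cur=np.degrees(np.arctan2(y[1],y[0]))
    d=(yaw-cur+90)%180-90; tw=-d/n
    step=(np.array(p)-t)/n; L=[]; k=r
    for i in range(n):
        L.append(np.round(k.inv().apply(step)*1000).astype(int).tolist())
        k=k*R.from_euler('z',tw,degrees=True)
    print('tooly',cur.round(1),'dyaw',d.round(1)); 
    for i in range(0,n,5): print(L[i:i+5])
    print('twist',round(tw,2),'step mm',np.linalg.norm(step)*1000//1)
E
python3 - <<'E'
from h import *
plan([.379,.273,.15],3,5)
E
```

```text
tooly 32.3 dyaw -29.3
[[-33, -1, 15], [-33, 3, 15], [-32, 6, 15], [-31, 9, 15], [-30, 13, 15]]
twist 5.87 step mm 35.0
```

Call:
{"op": "play_rows", "data": {
  "linear": [
    [-33, -1, 15],
    [-33, 3, 15],
    [-32, 6, 15],
    [-31, 9, 15],
    [-30, 13, 15]
  ],
  "twist": [5.9, 5.9, 5.9, 5.9, 5.9],
  "fingers": [94, 94, 94, 94, 94]
}}

```text
time: 4.03
ee_pos: [0.3789, 0.2749, 0.1473]
orientation: [0.0, 0.688, 0.726, 0.001]
contact_force: [0.5, 0.1, 0.1]
opening: 0.0938
finger_force: 0.0
```

```bash
python3 - <<'E'
from h import *
for c in ['side','top']:
    camera(c)
    for n in ['mug1_mid','mug1_eye']:
        print(c,n,[(np.round(r['at'],3).tolist(),round(r['score'],2)) for r in mark_of(c,n)[:2]])
plan([.379,.273,.055],3,5)
E
```

```text
side mug1_mid [([0.377, 0.272, 0.039], 0.61), ([0.647, -0.231, 0.014], 0.32)]
side mug1_eye [([0.383, 0.23, 0.042], 0.58)]
top mug1_mid [([0.376, 0.272, 0.038], 0.48), ([0.444, 0.106, 0.042], 0.41)]
top mug1_eye [([0.384, 0.226, 0.048], 0.66), ([0.445, 0.11, 0.043], 0.64)]
tooly 3.4 dyaw -0.4
[[-1, 0, 19], [-1, 0, 19], [-1, 0, 19], [-1, 0, 19], [-1, 0, 19]]
twist 0.08 step mm 18.0
```

Call:
{"op": "play_rows", "data": {
  "linear": [
    [-1, 0, 19],
    [-1, 0, 19],
    [-1, 0, 19],
    [0, 0, 19],
    [0, 0, 17]
  ],
  "twist": [0, 0, 0, 0, 0],
  "fingers": [94, 94, 94, 94, 94]
}}

```text
time: 4.75
ee_pos: [0.3779, 0.275, 0.054]
orientation: [-0.0, 0.685, 0.728, 0.001]
contact_force: [-0.6, 0.5, -0.4]
opening: 0.094
finger_force: 0.0
```

Call:
{"op": "play_rows", "data": {
  "linear": [
    [0, 0, 0],
    [0, 0, 0],
    [0, 0, 0],
    [0, 0, 0],
    [0, 0, 0]
  ],
  "twist": [0, 0, 0, 0, 0],
  "fingers": [50, 50, 50, 50, 50],
  "force": 20
}}

```text
time: 5.17
ee_pos: [0.3789, 0.2737, 0.0555]
orientation: [0.0, 0.686, 0.727, 0.001]
contact_force: [-0.7, -0.9, -0.1]
opening: 0.0641
finger_force: 0.0
```

Call:
{"op": "play_rows", "data": {
  "linear": [
    [0, 0, 0],
    [0, 0, 0],
    [0, 0, -10],
    [0, 0, -15],
    [0, 0, -25]
  ],
  "twist": [0, 0, 0, 0, 0],
  "fingers": [50, 50, 50, 50, 50]
}}

```text
time: 5.58
ee_pos: [0.3769, 0.2718, 0.1036]
orientation: [-0.0, 0.687, 0.727, -0.002]
contact_force: [0.5, -0.1, -3.2]
opening: 0.0584
finger_force: 19.9
```

```bash
python3 - <<'E'
from h import *
plan([.360,.319,.190],58,10)
E
```

```text
tooly 3.3 dyaw 54.7
[[5, -1, -9], [5, -1, -9], [5, -1, -9], [5, 0, -9], [5, 0, -9]]
[[5, 1, -9], [5, 1, -9], [5, 2, -9], [4, 2, -9], [4, 3, -9]]
twist -5.47 step mm 9.0
```

Call:
{"op": "play_rows", "data": {
  "linear": [
    [5, -1, -9],
    [5, -1, -9],
    [5, -1, -9],
    [5, 0, -9],
    [5, 0, -9]
  ],
  "twist": [-5.5, -5.5, -5.5, -5.5, -5.5],
  "fingers": [50, 50, 50, 50, 50]
}}

```text
time: 6.0
ee_pos: [0.3689, 0.2963, 0.1498]
orientation: [-0.0, 0.492, 0.871, -0.0]
contact_force: [0.1, 0.0, -2.8]
opening: 0.0585
finger_force: 19.9
```

Call:
{"op": "play_rows", "data": {
  "linear": [
    [5, 1, -9],
    [5, 1, -9],
    [5, 2, -9],
    [4, 2, -9],
    [4, 3, -9]
  ],
  "twist": [-5.5, -5.5, -5.5, -5.5, -5.5],
  "fingers": [50, 50, 50, 50, 50]
}}

```text
time: 6.42
ee_pos: [0.3601, 0.3194, 0.1947]
orientation: [-0.0, 0.271, 0.963, -0.001]
contact_force: [-0.5, 0.0, -2.7]
opening: 0.0586
finger_force: 19.9
```

```bash
python3 - <<'E'
from h import *
t,r=tool(); print(t.round(4),r.as_matrix()[:,1].round(3))
for c in ['side','top']:
    im,d=camera(c)
    for n in ['mug1_mid','mug1_eye','hook1']:
        print(c,n,[(np.round(r['at'],3).tolist(),round(r['score'],2)) for r in mark_of(c,n)[:3]])
    if c=='side': cv2.imwrite('pics/s1.png',cv2.resize(im[60:240,180:400],None,fx=3.3,fy=3.3,interpolation=cv2.INTER_CUBIC))
    q=region(c,d,'mug1_mid')
    if q: 
        D=q[1][:,:2]-t[:2]; k=(np.hypot(*D.T)>.040)&(np.hypot(*D.T)<.075)&(q[1][:,2]<.22)
        print(q[0],len(q[1]),k.sum(), D[k].mean(0) if k.any() else '')
E
```

```text
[0.3601 0.3194 0.1947] [ 0.522  0.853 -0.001]
side mug1_mid [([0.359, 0.317, 0.179], 0.78)]
side mug1_eye [([0.419, 0.145, 0.041], 0.66), ([0.398, 0.296, 0.184], 0.61)]
side hook1 [([0.668, 0.247, 0.171], 0.95), ([0.561, 0.316, 0.169], 0.92), ([0.448, 0.38, 0.173], 0.69)]
0.8 185 25 [ 0.04261761 -0.02936321]
top mug1_mid [([0.36, 0.318, 0.181], 0.63), ([0.68, 0.037, 0.027], 0.29)]
top mug1_eye [([0.4, 0.297, 0.184], 0.53), ([0.668, 0.245, 0.175], 0.4)]
top hook1 [([0.559, 0.317, 0.173], 0.75), ([0.668, 0.244, 0.174], 0.71), ([0.449, 0.384, 0.169], 0.67)]
```

View pics/s1.png

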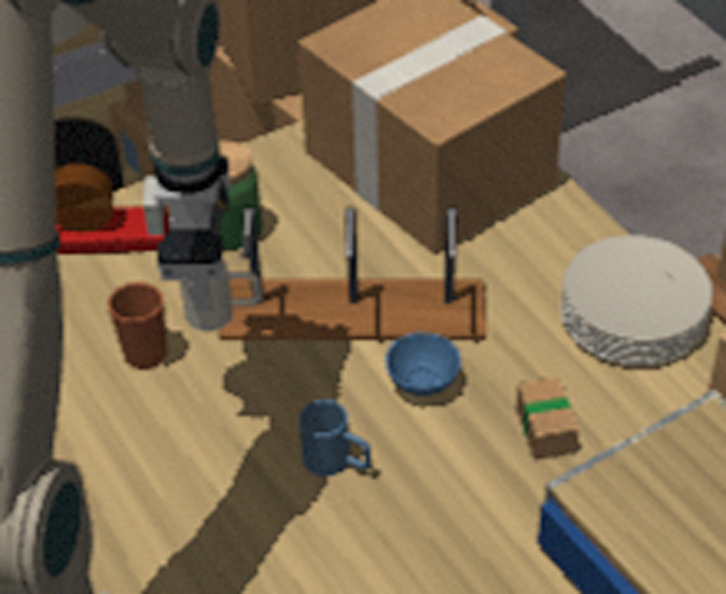

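The side crop shows mug 1 held upright, its handle pointing along the row (crop 245,287) just in front of the left hook (250,215). The eye is 98 mm short of the hook point and 2 mm off sideways. I'll lower 6 mm and slide in.

Call:
{"op": "play_rows", "data": {
  "linear": [
    [0, 0, 6],
    [1, 15, 0],
    [0, 15, 0],
    [0, 15, 0],
    [0, 15, 0]
  ],
  "twist": [0, 0, 0, 0, 0],
  "fingers": [50, 50, 50, 50, 50]
}}

```text
time: 7.33
ee_pos: [0.3916, 0.3718, 0.1878]
orientation: [-0.0, 0.273, 0.962, -0.0]
contact_force: [0.5, 0.1, -2.5]
opening: 0.0583
finger_force: 19.9
```

Call:
{"op": "play_rows", "data": {
  "linear": [
    [0, 10, 0],
    [0, 10, 0],
    [0, 10, 0],
    [0, 0, 0],
    [0, 0, 0]
  ],
  "twist": [0, 0, 0, 0, 0],
  "fingers": [50, 50, 50, 50, 50]
}}

```text
time: 7.75
ee_pos: [0.4069, 0.3967, 0.1877]
orientation: [-0.0, 0.273, 0.962, -0.001]
contact_force: [0.6, -0.0, -2.4]
opening: 0.0585
finger_force: 19.9
```

```bash
python3 - <<'E'
from h import *
print(get_state()['ee_pos'],get_state()['contact_force'])
for c in ['side','top']:
    im,d=camera(c)
    for n in ['mug1_mid','mug1_eye']:
        print(c,n,[(np.round(r['at'],3).tolist(),round(r['score'],2)) for r in mark_of(c,n)[:3]])
E
```

```text
[0.40685484 0.39669884 0.18765777] [ 5.60773632e-01 -1.85326469e-03 -2.41207232e+00]
side mug1_mid [([0.404, 0.396, 0.168], 0.53)]
side mug1_eye [([0.443, 0.376, 0.179], 0.68), ([0.305, 0.43, 0.001], 0.57)]
top mug1_mid [([0.641, -0.232, 0.016], 0.59), ([0.406, 0.397, 0.175], 0.4), ([0.393, -0.563, 0.002], 0.26)]
top mug1_eye [([0.448, 0.37, 0.178], 0.37)]
```

Call:
{"op": "play_rows", "data": {
  "linear": [
    [0, 3, 4],
    [0, 3, 5],
    [0, 0, 4],
    [0, 0, 3],
    [0, 0, 3]
  ],
  "twist": [0, 0, 0, 0, 0],
  "fingers": [50, 50, 50, 50, 50]
}}

```text
time: 8.47
ee_pos: [0.4102, 0.4019, 0.1688]
orientation: [-0.0, 0.273, 0.962, -0.0]
contact_force: [-0.2, 0.3, -1.6]
opening: 0.0583
finger_force: 19.9
```

Call:
{"op": "play_rows", "data": {
  "linear": [
    [0, 0, 2],
    [0, 0, 2],
    [0, 0, 0],
    [0, 0, 0],
    [0, 0, 0]
  ],
  "twist": [0, 0, 0, 0, 0],
  "fingers": [50, 50, 50, 50, 50],
  "force": 6
}}

```text
time: 8.88
ee_pos: [0.4103, 0.402, 0.1655]
orientation: [-0.0, 0.273, 0.962, -0.0]
contact_force: [-0.1, -0.3, -2.2]
opening: 0.0584
finger_force: 6.0
```

Call:
{"op": "play_rows", "data": {
  "linear": [
    [0, 0, 3],
    [0, 0, 3],
    [0, 0, 3],
    [0, 0, 3],
    [0, 0, 3]
  ],
  "twist": [0, 0, 0, 0, 0],
  "fingers": [50, 50, 50, 50, 50],
  "force": 6
}}

```text
time: 9.3
ee_pos: [0.4108, 0.4021, 0.1503]
orientation: [0.0, 0.273, 0.962, 0.0]
contact_force: [0.1, -1.3, 0.7]
opening: 0.0584
finger_force: 6.0
```

```bash
python3 - <<'E'
from h import *
print(get_state()['ee_pos'],get_state()['contact_force'])
for c in ['side','top']:
    im,d=camera(c)
    for n in ['mug1_mid','mug1_eye']:
        print(c,n,[(np.round(r['at'],3).tolist(),round(r['score'],2)) for r in mark_of(c,n)[:3]])
E
```

```text
[0.41079559 0.40211251 0.15034216] [ 0.07469965 -1.27712542  0.68469492]
side mug1_mid [([0.419, 0.396, 0.135], 0.7)]
side mug1_eye [([0.452, 0.376, 0.159], 0.52)]
top mug1_mid [([0.417, 0.394, 0.138], 0.61)]
top mug1_eye [([0.456, 0.374, 0.161], 0.66)]
```

Call:
{"op": "play_rows", "data": {
  "linear": [
    [-2, 0, 3],
    [-2, 0, 3],
    [-2, 0, 3],
    [-2, 0, 3],
    [0, 0, 0]
  ],
  "twist": [0, 0, 0, 0, 0],
  "fingers": [50, 50, 50, 50, 50],
  "force": 5
}}

```text
time: 10.02
ee_pos: [0.4177, 0.3975, 0.1379]
orientation: [0.0, 0.274, 0.962, -0.0]
contact_force: [0.6, -0.1, -1.6]
opening: 0.0584
finger_force: 5.0
```

Call:
{"op": "play_rows", "data": {
  "linear": [
    [0, 0, 0],
    [0, 0, 0],
    [0, 0, 0],
    [0, 0, 0],
    [0, 0, 0]
  ],
  "twist": [0, 0, 0, 0, 0],
  "fingers": [70, 80, 90, 94, 94]
}}

```text
time: 10.43
ee_pos: [0.4173, 0.398, 0.1386]
orientation: [0.0, 0.273, 0.962, 0.0]
contact_force: [-0.4, -0.4, 0.4]
opening: 0.0882
finger_force: 0.0
```

Call:
{"op": "play_rows", "data": {
  "linear": [
    [0, 0, 0],
    [0, 0, -15],
    [0, 0, -25],
    [0, 0, -35],
    [0, 0, -40]
  ],
  "twist": [0, 0, 0, 0, 0],
  "fingers": [94, 94, 94, 94, 94]
}}

```text
time: 10.85
ee_pos: [0.4162, 0.3969, 0.2534]
orientation: [-0.001, 0.273, 0.962, -0.002]
contact_force: [-0.3, 0.6, 0.0]
opening: 0.0939
finger_force: 0.0
```

```bash
python3 - <<'E'
from h import *
print(get_state()['ee_pos'],get_state()['contact_force'])
for c in ['side','top']:
    im,d=camera(c)
    for n in ['mug1_mid','mug1_eye','mug2_mid','mug2_eye']:
        print(c,n,[(np.round(r['at'],3).tolist(),round(r['score'],2)) for r in mark_of(c,n)[:3]])
    if c=='side': cv2.imwrite('pics/s2.png',cv2.resize(im[60:240,180:400],None,fx=3.3,fy=3.3,interpolation=cv2.INTER_CUBIC))
plan([.4215,.144,.19],27,10)
E
```

```text
[0.41619521 0.39692919 0.25340453] [-0.28419416  0.63798542  0.00232148]
side mug1_mid [([0.441, 0.378, 0.115], 0.72)]
side mug1_eye [([0.455, 0.372, 0.158], 0.88), ([0.589, 0.19, -0.0], 0.29)]
side mug2_mid [([0.421, 0.146, 0.04], 0.72)]
side mug2_eye [([0.438, 0.108, 0.043], 0.56), ([0.594, 0.191, 0.0], 0.28)]
top mug1_mid [([0.429, 0.39, 0.121], 0.41)]
top mug1_eye [([0.452, 0.373, 0.155], 0.44)]
top mug2_mid [([0.419, 0.147, 0.039], 0.48)]
top mug2_eye [([0.445, 0.11, 0.041], 0.47)]
tooly 58.3 dyaw -31.3
[[-14, -21, 6], [-15, -21, 6], [-16, -20, 6], [-17, -19, 6], [-18, -18, 6]]
[[-19, -17, 6], [-20, -16, 6], [-21, -15, 6], [-21, -13, 6], [-22, -12, 6]]
twist 3.13 step mm 26.0
```

View pics/s2.png

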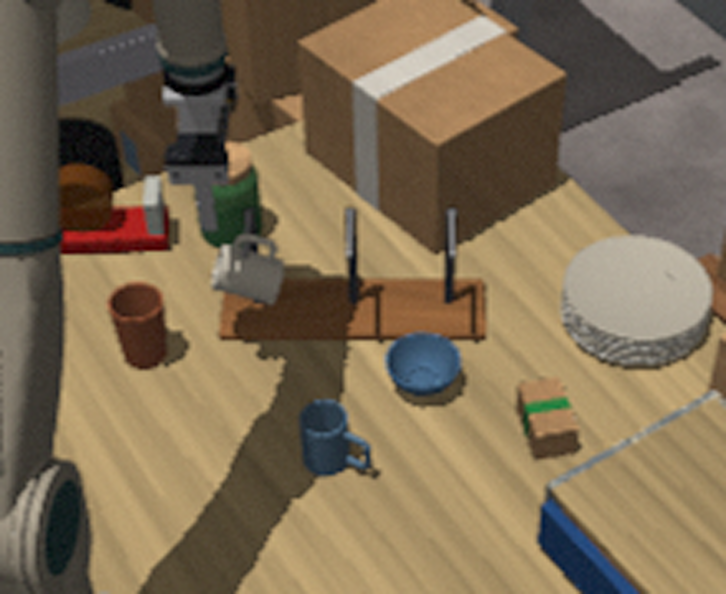

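Mug 1 hangs tilted from the left hook at crop (248,270). Mug 2 stands at (325,440) with its handle to the lower right, so I take that next.

Call:
{"op": "play_rows", "data": {
  "linear": [
    [-14, -21, 6],
    [-15, -21, 6],
    [-16, -20, 6],
    [-17, -19, 6],
    [-18, -18, 6]
  ],
  "twist": [3, 3, 3, 3, 3],
  "fingers": [94, 94, 94, 94, 94]
}}

```text
time: 11.77
ee_pos: [0.4195, 0.2689, 0.2226]
orientation: [-0.0, 0.398, 0.918, -0.001]
contact_force: [0.4, -1.2, 0.7]
opening: 0.0943
finger_force: 0.0
```

Call:
{"op": "play_rows", "data": {
  "linear": [
    [-19, -17, 6],
    [-20, -16, 6],
    [-21, -15, 6],
    [-21, -13, 6],
    [-22, -12, 6]
  ],
  "twist": [3, 3, 3, 3, 3],
  "fingers": [94, 94, 94, 94, 94]
}}

```text
time: 12.18
ee_pos: [0.4239, 0.1425, 0.1928]
orientation: [-0.0, 0.514, 0.858, -0.0]
contact_force: [0.4, 0.0, -0.4]
opening: 0.0942
finger_force: 0.0
```

```bash
python3 - <<'E'
from h import *
for c in ['side','top']:
    im,d=camera(c)
    for n in ['mug2_mid','mug2_eye']:
        print(c,n,[(np.round(r['at'],3).tolist(),round(r['score'],2)) for r in mark_of(c,n)[:2]])
plan([.421,.145,.054],28,5)
E
```

```text
side mug2_mid [([0.417, 0.143, 0.04], 0.93)]
side mug2_eye [([0.45, 0.379, 0.173], 0.54), ([0.431, 0.388, 0.114], 0.51)]
top mug2_mid [([0.421, 0.148, 0.036], 0.43)]
top mug2_eye [([0.446, 0.109, 0.041], 0.56)]
tooly 28.4 dyaw -0.4
[[0, -1, 28], [0, -1, 28], [0, -1, 28], [0, -1, 28], [0, -1, 28]]
twist 0.08 step mm 27.0
```

Call:
{"op": "play_rows", "data": {
  "linear": [
    [0, 0, 28],
    [0, 0, 28],
    [0, 0, 28],
    [0, 0, 28],
    [0, 0, 25]
  ],
  "twist": [0, 0, 0, 0, 0],
  "fingers": [94, 94, 94, 94, 94]
}}

```text
time: 12.9
ee_pos: [0.4243, 0.1454, 0.0551]
orientation: [-0.0, 0.512, 0.859, 0.001]
contact_force: [0.2, 0.6, -0.7]
opening: 0.094
finger_force: 0.0
```

Call:
{"op": "play_rows", "data": {
  "linear": [
    [0, 0, 0],
    [0, 0, 0],
    [0, 0, 0],
    [0, 0, 0],
    [0, 0, 0]
  ],
  "twist": [0, 0, 0, 0, 0],
  "fingers": [50, 50, 50, 50, 50],
  "force": 20
}}

```text
time: 13.32
ee_pos: [0.4248, 0.1441, 0.0578]
orientation: [0.001, 0.513, 0.859, 0.001]
contact_force: [-1.7, -1.4, 1.8]
opening: 0.0643
finger_force: 1.1
```

Call:
{"op": "play_rows", "data": {
  "linear": [
    [0, 0, 0],
    [0, 0, 0],
    [0, 0, -10],
    [0, 0, -20],
    [0, 0, -30]
  ],
  "twist": [0, 0, 0, 0, 0],
  "fingers": [50, 50, 50, 50, 50]
}}

```text
time: 13.73
ee_pos: [0.4231, 0.1433, 0.1161]
orientation: [-0.001, 0.513, 0.858, -0.001]
contact_force: [-0.0, -0.4, -1.7]
opening: 0.0586
finger_force: 20.0
```

```bash
python3 - <<'E'
from h import *
e=np.array([.667,.247])-.098*np.array([.522,.853]); c=e+.0435*np.array([-.853,.522]); print(c)
plan([*c,.189],58,10)
E
```

```text
[0.5787385 0.186113 ]
tooly 28.3 dyaw 29.7
[[-4, 16, -7], [-4, 16, -7], [-5, 15, -7], [-6, 15, -7], [-7, 15, -7]]
[[-8, 14, -7], [-8, 14, -7], [-9, 13, -7], [-10, 13, -7], [-10, 12, -7]]
twist -2.97 step mm 17.0
```

Call:
{"op": "play_rows", "data": {
  "linear": [
    [-4, 16, -7],
    [-4, 16, -7],
    [-5, 15, -7],
    [-6, 15, -7],
    [-7, 15, -7]
  ],
  "twist": [-3, -3, -3, -3, -3],
  "fingers": [50, 50, 50, 50, 50]
}}

```text
time: 14.15
ee_pos: [0.5035, 0.166, 0.1525]
orientation: [0.0, 0.395, 0.919, 0.0]
contact_force: [-0.6, -0.4, -2.1]
opening: 0.0584
finger_force: 20.0
```

Call:
{"op": "play_rows", "data": {
  "linear": [
    [-8, 14, -7],
    [-8, 14, -7],
    [-9, 13, -7],
    [-10, 13, -7],
    [-10, 12, -7]
  ],
  "twist": [-3, -3, -3, -3, -3],
  "fingers": [50, 50, 50, 50, 50]
}}

```text
time: 14.57
ee_pos: [0.5808, 0.1864, 0.1872]
orientation: [0.0, 0.272, 0.962, 0.0]
contact_force: [-0.0, 0.6, -1.7]
opening: 0.0581
finger_force: 20.0
```

```bash
python3 - <<'E'
from h import *
t,r=tool(); print(t.round(4),r.as_matrix()[:,1].round(3))
ax=np.array([.522,.853]); ay=np.array([-.853,.522])
for c in ['side','top','side','top']:
    im,d=camera(c)
    for n in ['mug2_mid','mug2_eye']:
        for m in mark_of(c,n)[:2]:
            D=np.array(m['at'])[:2]-[.667,.247]; print(c,n,np.round(m['at'],3),round(m['score'],2),'along,lat',np.round([D@ax,D@ay],3))
print([(np.round(r['at'],3).tolist(),round(r['score'],2)) for r in mark_of('side','hook1')])
E
```

```text
[0.5808 0.1864 0.1872] [0.524 0.852 0.   ]
side mug2_mid [0.576 0.188 0.17 ] 0.57 along,lat [-0.098  0.046]
side mug2_eye [0.612 0.167 0.172] 0.65 along,lat [-0.097  0.005]
top mug2_mid [0.668 0.243 0.175] 0.53 along,lat [-0.003 -0.003]
side mug2_mid [0.574 0.186 0.172] 0.76 along,lat [-0.1    0.048]
side mug2_eye [0.614 0.166 0.17 ] 0.55 along,lat [-0.097  0.003]
side mug2_eye [0.453 0.374 0.156] 0.36 along,lat [-0.003  0.249]
top mug2_mid [ 0.396 -0.564 -0.001] 0.61 along,lat [-0.833 -0.192]
[([0.666, 0.248, 0.172], 0.86), ([0.448, 0.381, 0.171], 0.81)]
```

Call:
{"op": "play_rows", "data": {
  "linear": [
    [-3, 0, -3],
    [0, 15, 0],
    [0, 15, 0],
    [0, 15, 0],
    [0, 15, 0]
  ],
  "twist": [0, 0, 0, 0, 0],
  "fingers": [50, 50, 50, 50, 50]
}}

```text
time: 15.63
ee_pos: [0.6148, 0.2362, 0.1898]
orientation: [0.0, 0.273, 0.962, 0.0]
contact_force: [0.6, -0.7, -1.9]
opening: 0.0584
finger_force: 20.0
```

Call:
{"op": "play_rows", "data": {
  "linear": [
    [0, 10, 0],
    [0, 10, 0],
    [0, 10, 0],
    [0, 6, 0],
    [0, 0, 0]
  ],
  "twist": [0, 0, 0, 0, 0],
  "fingers": [50, 50, 50, 50, 50]
}}

```text
time: 16.05
ee_pos: [0.6335, 0.2678, 0.1893]
orientation: [0.0, 0.273, 0.962, 0.0]
contact_force: [-0.8, -0.2, -1.4]
opening: 0.0582
finger_force: 20.0
```

```bash
python3 - <<'E'
from h import *
t,r=tool(); print(t.round(4),get_state()['contact_force'])
ax=np.array([.522,.853]); ay=np.array([-.853,.522])
for c in ['side','top']:
    im,d=camera(c)
    for n in ['mug2_mid','mug2_eye']:
        for m in mark_of(c,n)[:2]:
            D=np.array(m['at'])[:2]-[.667,.247]; print(c,n,np.round(m['at'],3),round(m['score'],2),'along,lat',np.round([D@ax,D@ay],3))
E
```

```text
[0.6335 0.2678 0.1893] [-0.8434002  -0.15799946 -1.37012688]
side mug2_mid [0.63  0.264 0.172] 0.65 along,lat [-0.005  0.04 ]
side mug2_eye [0.664 0.247 0.176] 0.67 along,lat [-0.001  0.003]
```

Threaded onto the hook. Now I lower it, let it pivot and release.

Call:
{"op": "play_rows", "data": {
  "linear": [
    [0, 0, 4],
    [0, 0, 5],
    [0, 0, 4],
    [0, 0, 4],
    [0, 0, 4]
  ],
  "twist": [0, 0, 0, 0, 0],
  "fingers": [50, 50, 50, 50, 50]
}}

```text
time: 16.77
ee_pos: [0.633, 0.2664, 0.1682]
orientation: [-0.0, 0.273, 0.962, -0.0]
contact_force: [-1.6, -0.7, 5.4]
opening: 0.0586
finger_force: 20.0
```

Call:
{"op": "play_rows", "data": {
  "linear": [
    [0, 0, 0],
    [0, 0, 3],
    [0, 0, 3],
    [0, 0, 3],
    [0, 0, 3]
  ],
  "twist": [0, 0, 0, 0, 0],
  "fingers": [50, 50, 50, 50, 50],
  "force": 6
}}

```text
time: 17.18
ee_pos: [0.6339, 0.2661, 0.1566]
orientation: [0.001, 0.273, 0.962, 0.0]
contact_force: [0.4, -0.9, 1.0]
opening: 0.0586
finger_force: 6.0
```

Call:
{"op": "play_rows", "data": {
  "linear": [
    [0, 0, 3],
    [-2, 0, 3],
    [-2, 0, 3],
    [-2, 0, 3],
    [-2, 0, 3]
  ],
  "twist": [0, 0, 0, 0, 0],
  "fingers": [50, 50, 50, 50, 50],
  "force": 5
}}

```text
time: 17.6
ee_pos: [0.6402, 0.2624, 0.1412]
orientation: [-0.0, 0.273, 0.962, 0.0]
contact_force: [-0.2, -0.7, 1.4]
opening: 0.0582
finger_force: 5.0
```

Call:
{"op": "play_rows", "data": {
  "linear": [
    [0, 0, 0],
    [0, 0, 0],
    [0, 0, 0],
    [0, 0, 0],
    [0, 0, 0]
  ],
  "twist": [0, 0, 0, 0, 0],
  "fingers": [70, 80, 90, 94, 94]
}}

```text
time: 18.02
ee_pos: [0.64, 0.2623, 0.1417]
orientation: [0.0, 0.273, 0.962, 0.0]
contact_force: [-0.3, 0.4, 0.2]
opening: 0.0885
finger_force: 0.0
```

Call:
{"op": "play_rows", "data": {
  "linear": [
    [0, 0, 0],
    [0, 0, -15],
    [0, 0, -25],
    [0, 0, -35],
    [0, 0, -40]
  ],
  "twist": [0, 0, 0, 0, 0],
  "fingers": [94, 94, 94, 94, 94]
}}

```text
time: 18.43
ee_pos: [0.6387, 0.2617, 0.256]
orientation: [-0.002, 0.273, 0.962, -0.001]
contact_force: [1.3, -0.7, 0.6]
opening: 0.094
finger_force: 0.0
```

```bash
python3 - <<'E'
from h import *
for c in ['side','top']:
    im,d=camera(c)
    for n in ['mug1_mid','mug1_eye','mug2_mid','mug2_eye','carton1_mid','carton2_mid','drawer_front','mug3_mid']:
        print(c,n,[(np.round(r['at'],3).tolist(),round(r['score'],2)) for r in mark_of(c,n)[:2]])
    if c=='side': cv2.imwrite('pics/s3.png',cv2.resize(im[60:240,180:400],None,fx=3.3,fy=3.3,interpolation=cv2.INTER_CUBIC))
plan([.40,-.243,.25],90,15)
E
```

```text
side mug1_mid [([0.276, -0.404, 0.002], 0.71), ([0.438, 0.384, 0.113], 0.55)]
side mug1_eye [([0.452, 0.374, 0.156], 0.77)]
side mug2_mid [([0.666, 0.245, 0.114], 0.54)]
side mug2_eye [([0.68, 0.239, 0.158], 0.55)]
side carton1_mid []
side carton2_mid [([0.681, 0.039, 0.027], 0.86), ([0.395, -0.569, -0.002], 0.49)]
side drawer_front [([0.572, -0.232, 0.049], 0.61), ([0.679, 0.038, 0.03], 0.32)]
side mug3_mid []
top mug1_mid [([0.439, 0.384, 0.118], 0.88)]
top mug1_eye [([0.452, 0.376, 0.155], 0.53), ([0.396, -0.564, -0.003], 0.37)]
top mug2_mid [([0.666, 0.249, 0.115], 0.62)]
top mug2_eye [([0.562, 0.315, 0.17], 0.61), ([0.306, 0.432, 0.0], 0.33)]
top carton1_mid []
top carton2_mid [([0.681, 0.035, 0.026], 0.57)]
top drawer_front [([0.714, -0.226, 0.003], 0.58), ([0.568, -0.238, 0.053], 0.56)]
top mug3_mid []
tooly 58.3 dyaw 31.7
[[-4, -37, 0], [-3, -37, 0], [-1, -37, 0], [0, -37, 0], [1, -37, 0]]
[[3, -37, 0], [4, -37, 0], [6, -37, 0], [7, -37, 0], [8, -36, 0]]
[[10, -36, 0], [11, -36, 0], [12, -35, 0], [13, -35, 0], [15, -34, 0]]
twist -2.11 step mm 37.0
```

View pics/s3.png

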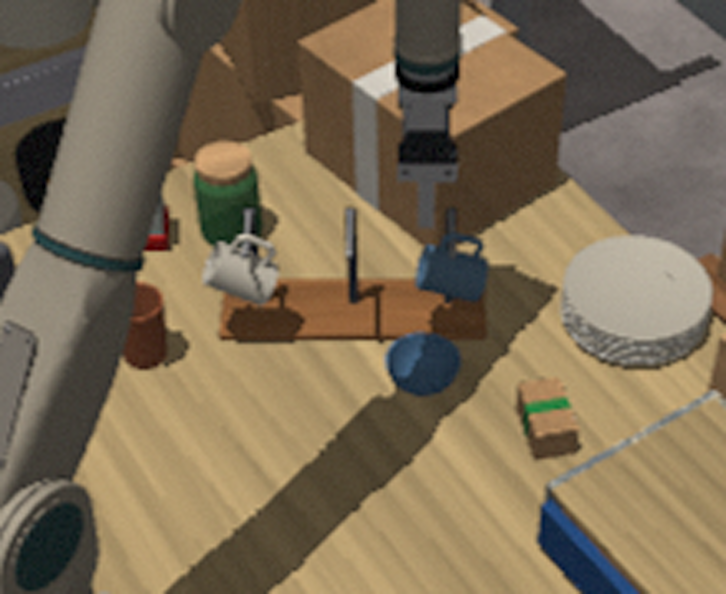

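Both mugs now hang: white at crop (243,268), blue at (452,268). On to the drawer.

```bash
python3 - <<'E'
from h import *
plan([.49,-.241,.14],92.6,15)
E
```

```text
tooly 58.3 dyaw 34.3
[[-9, -34, 8], [-8, -34, 8], [-6, -34, 8], [-5, -35, 8], [-4, -35, 8]]
[[-2, -35, 8], [-1, -35, 8], [1, -35, 8], [2, -35, 8], [3, -35, 8]]
[[5, -35, 8], [6, -34, 8], [7, -34, 8], [9, -34, 8], [10, -33, 8]]
twist -2.29 step mm 35.0
```

Call:
{"op": "play_rows", "data": {
  "linear": [
    [-9, -34, 8],
    [-8, -34, 8],
    [-6, -34, 8],
    [-5, -35, 8],
    [-4, -35, 8]
  ],
  "twist": [-2.3, -2.3, -2.3, -2.3, -2.3],
  "fingers": [94, 94, 94, 94, 94]
}}

```text
time: 19.75
ee_pos: [0.5894, 0.093, 0.2164]
orientation: [0.0, 0.174, 0.985, 0.0]
contact_force: [1.4, -0.4, 0.3]
opening: 0.0941
finger_force: 0.0
```

Call:
{"op": "play_rows", "data": {
  "linear": [
    [-2, -35, 8],
    [-1, -35, 8],
    [1, -35, 8],
    [2, -35, 8],
    [3, -35, 8]
  ],
  "twist": [-2.3, -2.3, -2.3, -2.3, -2.3],
  "fingers": [0, 0, 0, 0, 0]
}}

```text
time: 20.17
ee_pos: [0.5394, -0.0752, 0.1765]
orientation: [0.0, 0.075, 0.997, -0.0]
contact_force: [0.3, -0.7, -0.0]
opening: 0.064
finger_force: 0.0
```

Call:
{"op": "play_rows", "data": {
  "linear": [
    [5, -35, 8],
    [6, -34, 8],
    [7, -34, 8],
    [9, -34, 8],
    [10, -33, 8]
  ],
  "twist": [-2.3, -2.3, -2.3, -2.3, -2.3],
  "fingers": [0, 0, 0, 0, 0]
}}

```text
time: 20.58
ee_pos: [0.4902, -0.2426, 0.1363]
orientation: [0.0, -0.025, 1.0, -0.0]
contact_force: [0.3, 0.3, 0.3]
opening: 0.0309
finger_force: 0.0
```

```bash
python3 - <<'E'
from h import *
print(tool()[0])
for c in ['side','top']:
    im,d=camera(c)
    for n in ['drawer_front','unit','carton2_mid','carton1_mid']:
        print(c,n,[(np.round(r['at'],3).tolist(),round(r['score'],2)) for r in mark_of(c,n)[:2]])
plan([.53,-.239,.056],92.6,5)
E
```

```text
[ 0.49020073 -0.24262698  0.1363486 ]
side drawer_front []
side unit [([0.712, -0.23, -0.002], 0.96), ([0.68, 0.034, 0.032], 0.37)]
side carton2_mid [([0.564, 0.317, 0.171], 0.65), ([0.682, 0.039, 0.03], 0.42)]
side carton1_mid []
top drawer_front [([0.569, -0.24, 0.051], 0.61), ([0.591, 0.189, -0.0], 0.44)]
top unit [([0.716, -0.23, 0.002], 0.9), ([0.305, 0.428, 0.001], 0.49)]
top carton2_mid []
top carton1_mid [([0.681, 0.038, 0.026], 0.56)]
tooly 92.9 dyaw -0.3
[[-8, 0, 16], [-8, 0, 16], [-8, 0, 16], [-8, 0, 16], [-8, 0, 16]]
twist 0.06 step mm 17.0
```

Call:
{"op": "play_rows", "data": {
  "linear": [
    [-8, 0, 16],
    [-8, 0, 16],
    [-8, 0, 16],
    [-8, 0, 16],
    [-8, 0, 16]
  ],
  "twist": [0, 0, 0, 0, 0],
  "fingers": [0, 0, 0, 0, 0]
}}

```text
time: 21.5
ee_pos: [0.5316, -0.2379, 0.056]
orientation: [0.0, -0.025, 1.0, -0.0]
contact_force: [0.6, -0.1, -0.2]
opening: 0.0005
finger_force: 0.0
```

Call:
{"op": "play_rows", "data": {
  "linear": [
    [-8, 0, 0],
    [-8, 0, 0],
    [-6, 0, 0],
    [-4, 0, 0],
    [-4, 0, 0]
  ],
  "twist": [0, 0, 0, 0, 0],
  "fingers": [0, 0, 0, 0, 0]
}}

```text
time: 21.92
ee_pos: [0.5606, -0.2375, 0.0575]
orientation: [-0.0, -0.024, 1.0, -0.0]
contact_force: [-6.0, -0.7, 5.1]
opening: 0.0006
finger_force: 3.0
```

Call:
{"op": "play_rows", "data": {
  "linear": [
    [-3, 0, 0],
    [-3, 0, 0],
    [-3, 0, 0],
    [-2, 0, 0],
    [0, 0, 0]
  ],
  "twist": [0, 0, 0, 0, 0],
  "fingers": [0, 0, 0, 0, 0]
}}

```text
time: 22.33
ee_pos: [0.5678, -0.2373, 0.0567]
orientation: [-0.004, -0.024, 1.0, 0.0]
contact_force: [-8.2, 1.2, 6.3]
opening: 0.0001
finger_force: 3.8
```

Call:
{"op": "play_rows", "data": {
  "linear": [
    [-2, 0, 0],
    [-2, 0, 0],
    [-2, 0, 0],
    [-1, 0, 0],
    [0, 0, 0]
  ],
  "twist": [0, 0, 0, 0, 0],
  "fingers": [0, 0, 0, 0, 0]
}}

```text
time: 22.75
ee_pos: [0.5741, -0.237, 0.0567]
orientation: [-0.004, -0.024, 1.0, 0.0]
contact_force: [-9.0, 1.5, 6.8]
opening: 0.0006
finger_force: 4.3
```

Call:
{"op": "play_rows", "data": {
  "linear": [
    [-2, 0, 0],
    [-1, 0, 0],
    [0, 0, 0],
    [0, 0, 0],
    [0, 0, 0]
  ],
  "twist": [0, 0, 0, 0, 0],
  "fingers": [0, 0, 0, 0, 0]
}}

```text
time: 23.17
ee_pos: [0.575, -0.237, 0.0567]
orientation: [-0.006, -0.023, 1.0, 0.001]
contact_force: [-12.8, 1.5, 10.1]
opening: 0.0004
finger_force: 6.3
```

Force rose from 9 to 13 N over only 1 mm, so this is the stop. Retreating now.

Call:
{"op": "play_rows", "data": {
  "linear": [
    [38, 0, 0],
    [38, 0, 0],
    [38, 0, 0],
    [38, 0, -10],
    [10, 0, -30]
  ],
  "twist": [0, 0, 0, 0, 0],
  "fingers": [0, 0, 0, 0, 0]
}}

```text
time: 23.58
ee_pos: [0.4097, -0.2433, 0.0942]
orientation: [-0.007, -0.022, 1.0, 0.002]
contact_force: [0.6, 0.6, 0.2]
opening: 0.0005
finger_force: 0.0
```

Call:
{"op": "play_rows", "data": {
  "linear": [
    [0, 0, -40],
    [0, 0, -40],
    [0, 0, -40],
    [0, 0, 0],
    [0, 0, 0]
  ],
  "twist": [0, 0, 0, 0, 0],
  "fingers": [94, 94, 94, 94, 94]
}}

```text
time: 24.0
ee_pos: [0.4213, -0.2453, 0.2194]
orientation: [0.003, -0.024, 1.0, -0.002]
contact_force: [-0.4, -0.2, -0.2]
opening: 0.0305
finger_force: 0.0
```

```bash
python3 - <<'E'
from h import *
print(tool()[0])
for c in ['side','top']:
    im,d=camera(c); cv2.imwrite(f'pics/{c}4.png',im[60:300,200:520] if c=='side' else im)
    for n in ['drawer_front','drawer_in','carton2_mid','carton1_mid']:
        print(c,n,[(np.round(r['at'],3).tolist(),round(r['score'],2)) for r in mark_of(c,n)[:2]])
    q=region(c,d,'carton2_mid')
    if q:
        P=q[1]; zt=np.percentile(P[:,2],97); T=P[P[:,2]>zt-.006]
        r=cv2.minAreaRect((T[:,:2]*1000).astype(np.float32)); print(c,q[0],zt.round(3),len(T),np.round([*r[0],*r[1],r[2]],1))
plan([.68,.037,.15],-20,15)
E
```

```text
[ 0.42128392 -0.24529943  0.21935524]
side drawer_front [([0.275, -0.407, 0.0], 0.28)]
side drawer_in [([0.521, -0.239, 0.015], 0.56)]
side carton2_mid [([0.684, 0.035, 0.028], 0.55)]
side carton1_mid []
top drawer_front [([0.445, -0.243, 0.054], 0.7), ([0.306, 0.431, -0.0], 0.23)]
top drawer_in [([0.516, -0.236, 0.016], 0.75), ([0.679, 0.038, 0.023], 0.74)]
top carton2_mid [([0.682, 0.037, 0.023], 0.86)]
top carton1_mid []
top 0.58 0.061 58 [679.2  36.6  88.7  49.8  67.8]
tooly 92.8 dyaw 67.2
[[-18, 18, 4], [-20, 16, 4], [-21, 15, 4], [-22, 13, 4], [-23, 11, 4]]
[[-24, 10, 4], [-24, 8, 4], [-25, 6, 4], [-25, 4, 4], [-25, 2, 4]]
[[-26, 0, 4], [-25, -2, 4], [-25, -4, 4], [-25, -6, 4], [-24, -8, 4]]
twist -4.48 step mm 25.0
```

View pics/side4.png

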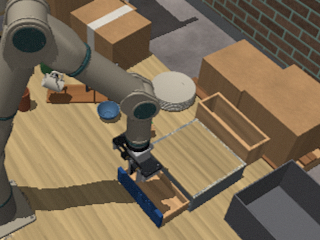

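The crop shows the drawer sprung open, blue front at (142,195), tray empty. Now the carton, turning the other way to stay clear of the wrist limit.

```bash
sed -i 's/def plan(p,yaw,n,axis_mod=180)/def plan(p,yaw,n,add=0)/; s/%180-90; tw/%180-90+add; tw/' h.py; python3 - <<'E'
from h import *
plan([.68,.0365,.15],-21,20,-180)
print(get_state()['q'].round(2))
E
```

```text
tooly 92.8 dyaw -113.8
[[-14, 13, 3], [-12, 15, 3], [-11, 16, 3], [-9, 17, 3], [-7, 18, 3]]
[[-6, 18, 3], [-4, 19, 3], [-2, 19, 3], [0, 19, 3], [2, 19, 3]]
[[4, 19, 3], [6, 18, 3], [7, 18, 3], [9, 17, 3], [11, 16, 3]]
[[12, 15, 3], [14, 13, 3], [15, 12, 3], [16, 10, 3], [17, 9, 3]]
twist 5.69 step mm 19.0
[ 0.6   0.41 -0.19  1.97  0.1   0.78  1.98]
```

Call:
{"op": "play_rows", "data": {
  "linear": [
    [-14, 13, 3],
    [-12, 15, 3],
    [-11, 16, 3],
    [-9, 17, 3],
    [-7, 18, 3]
  ],
  "twist": [5.7, 5.7, 5.7, 5.7, 5.7],
  "fingers": [94, 94, 94, 94, 94]
}}

```text
time: 25.02
ee_pos: [0.4854, -0.1727, 0.2013]
orientation: [0.0, 0.225, 0.974, -0.0]
contact_force: [-0.2, 0.4, -0.4]
opening: 0.0943
finger_force: 0.0
```

Call:
{"op": "play_rows", "data": {
  "linear": [
    [-6, 18, 3],
    [-4, 19, 3],
    [-2, 19, 3],
    [0, 19, 3],
    [2, 19, 3]
  ],
  "twist": [5.7, 5.7, 5.7, 5.7, 5.7],
  "fingers": [94, 94, 94, 94, 94]
}}

```text
time: 25.43
ee_pos: [0.5508, -0.1028, 0.1862]
orientation: [-0.0, 0.458, 0.889, -0.0]
contact_force: [-0.1, -0.4, 0.2]
opening: 0.0938
finger_force: 0.0
```

Call:
{"op": "play_rows", "data": {
  "linear": [
    [4, 19, 3],
    [6, 18, 3],
    [7, 18, 3],
    [9, 17, 3],
    [11, 16, 3]
  ],
  "twist": [5.7, 5.7, 5.7, 5.7, 5.7],
  "fingers": [94, 94, 94, 94, 94]
}}

```text
time: 25.85
ee_pos: [0.6163, -0.0321, 0.1711]
orientation: [-0.0, 0.663, 0.749, -0.0]
contact_force: [0.4, 0.3, -0.1]
opening: 0.0936
finger_force: 0.0
```

Call:
{"op": "play_rows", "data": {
  "linear": [
    [12, 15, 3],
    [14, 13, 3],
    [15, 12, 3],
    [16, 10, 3],
    [17, 9, 3]
  ],
  "twist": [5.7, 5.7, 5.7, 5.7, 5.7],
  "fingers": [94, 94, 94, 94, 94]
}}

```text
time: 26.27
ee_pos: [0.6809, 0.0384, 0.156]
orientation: [-0.0, 0.826, 0.563, -0.0]
contact_force: [0.5, -0.1, 0.0]
opening: 0.0936
finger_force: 0.0
```

```bash
python3 - <<'E'
from h import *
print(tool()[0])
for c in ['side','top']:
    im,d=camera(c)
    for n in ['carton2_mid','carton1_mid']:
        print(c,n,[(np.round(r['at'],3).tolist(),round(r['score'],2)) for r in mark_of(c,n)[:2]])
    q=region(c,d,'carton2_mid')
    if q:
        P=q[1]; zt=np.percentile(P[:,2],97); T=P[P[:,2]>zt-.006]
        r=cv2.minAreaRect((T[:,:2]*1000).astype(np.float32)); print(c,q[0],zt.round(3),len(T),np.round([*r[0],*r[1],r[2]],1))
plan([.681,.0365,.033],-21,5)
E
```

```text
[0.68090963 0.03840558 0.1560012 ]
side carton2_mid [([0.681, 0.04, 0.026], 0.54)]
side carton1_mid []
side 0.91 0.057 72 [672.4  33.1  87.5  51.2  72.6]
top carton2_mid [([0.681, 0.038, 0.025], 0.48), ([0.512, 0.581, 0.002], 0.27)]
top carton1_mid [([0.304, 0.43, 0.002], 0.57)]
top 0.57 0.175 114 [562.5 321.8 101.7 271.7  58.5]
tooly -21.3 dyaw 0.3
[[0, 0, 25], [0, 0, 25], [0, 0, 25], [0, 0, 25], [0, 0, 25]]
twist -0.06 step mm 24.0
```

Call:
{"op": "play_rows", "data": {
  "linear": [
    [0, 0, 25],
    [0, 0, 25],
    [0, 0, 25],
    [0, 0, 25],
    [0, 0, 22]
  ],
  "twist": [0, 0, 0, 0, 0],
  "fingers": [94, 94, 94, 94, 94]
}}

```text
time: 27.08
ee_pos: [0.6799, 0.0363, 0.0335]
orientation: [-0.0, 0.825, 0.565, -0.0]
contact_force: [-0.1, 0.4, 0.6]
opening: 0.0939
finger_force: 0.0
```

Call:
{"op": "play_rows", "data": {
  "linear": [
    [0, 0, 0],
    [0, 0, 0],
    [0, 0, 0],
    [0, 0, 0],
    [0, 0, 0]
  ],
  "twist": [0, 0, 0, 0, 0],
  "fingers": [45, 45, 45, 45, 45],
  "force": 15
}}

```text
time: 27.5
ee_pos: [0.6818, 0.0372, 0.0364]
orientation: [0.001, 0.825, 0.565, 0.001]
contact_force: [0.2, -0.2, -0.4]
opening: 0.0639
finger_force: 0.0
```

Call:
{"op": "play_rows", "data": {
  "linear": [
    [0, 0, 0],
    [0, 0, 0],
    [0, 0, -15],
    [0, 0, -25],
    [0, 0, -35]
  ],
  "twist": [0, 0, 0, 0, 0],
  "fingers": [45, 45, 45, 45, 45]
}}

```text
time: 27.92
ee_pos: [0.678, 0.0375, 0.1082]
orientation: [-0.002, 0.825, 0.565, -0.003]
contact_force: [-1.0, -0.8, -1.8]
opening: 0.0553
finger_force: 14.9
```

Call:
{"op": "play_rows", "data": {
  "linear": [
    [0, 0, -35],
    [0, 0, -25],
    [0, 0, 0],
    [0, 0, 0],
    [0, 0, 0]
  ],
  "twist": [0, 0, 0, 0, 0],
  "fingers": [45, 45, 45, 45, 45]
}}

```text
time: 28.33
ee_pos: [0.6794, 0.0376, 0.1687]
orientation: [-0.001, 0.825, 0.565, -0.001]
contact_force: [0.3, -0.5, -2.5]
opening: 0.0556
finger_force: 14.9
```

```bash
python3 - <<'E'
from h import *
t=tool()[0];print(t)
im,d=camera('side'); print([(np.round(r['at'],3).tolist(),round(r['score'],2)) for r in mark_of('side','carton2_mid')[:2]])
plan([.518,-.239,.17],2.6,15)
E
```

```text
[0.67944014 0.03764828 0.16872765]
[([0.678, 0.036, 0.161], 0.55)]
tooly -21.2 dyaw 23.8
[[-21, -3, 0], [-21, -4, 0], [-21, -4, 0], [-21, -5, 0], [-21, -6, 0]]
[[-20, -6, 0], [-20, -7, 0], [-20, -7, 0], [-20, -8, 0], [-20, -8, 0]]
[[-19, -9, 0], [-19, -10, 0], [-19, -10, 0], [-19, -11, 0], [-18, -11, 0]]
twist -1.59 step mm 21.0
```

Call:
{"op": "play_rows", "data": {
  "linear": [
    [-21, -3, 0],
    [-21, -4, 0],
    [-21, -4, 0],
    [-21, -5, 0],
    [-21, -6, 0]
  ],
  "twist": [-1.6, -1.6, -1.6, -1.6, -1.6],
  "fingers": [45, 45, 45, 45, 45]
}}

```text
time: 28.85
ee_pos: [0.6256, -0.0564, 0.1677]
orientation: [-0.001, 0.783, 0.622, -0.001]
contact_force: [-0.5, -0.4, -1.7]
opening: 0.0551
finger_force: 14.9
```

Call:
{"op": "play_rows", "data": {
  "linear": [
    [-20, -6, 0],
    [-20, -7, 0],
    [-20, -7, 0],
    [-20, -8, 0],
    [-20, -8, 0]
  ],
  "twist": [-1.6, -1.6, -1.6, -1.6, -1.6],
  "fingers": [45, 45, 45, 45, 45]
}}

```text
time: 29.27
ee_pos: [0.5726, -0.1486, 0.1679]
orientation: [-0.001, 0.738, 0.675, -0.001]
contact_force: [0.3, -0.0, -1.8]
opening: 0.0552
finger_force: 14.9
```

Call:
{"op": "play_rows", "data": {
  "linear": [
    [-19, -9, 0],
    [-19, -10, 0],
    [-19, -10, 0],
    [-19, -11, 0],
    [-18, -11, 0]
  ],
  "twist": [-1.6, -1.6, -1.6, -1.6, -1.6],
  "fingers": [45, 45, 45, 45, 45]
}}

```text
time: 29.68
ee_pos: [0.5184, -0.2409, 0.168]
orientation: [-0.001, 0.689, 0.724, -0.001]
contact_force: [0.8, -1.2, -1.4]
opening: 0.0552
finger_force: 14.9
```

```bash
python3 - <<'E'
from h import *
print(tool()[0])
for c in ['side','top']:
    im,d=camera(c)
    for n in ['carton2_mid','drawer_in','drawer_front']:
        print(c,n,[(np.round(r['at'],3).tolist(),round(r['score'],2)) for r in mark_of(c,n)[:2]])
plan([.518,-.239,.054],2.6,5)
E
```

```text
[ 0.51835571 -0.24085306  0.16799136]
side carton2_mid [([0.52, -0.241, 0.16], 0.83)]
side drawer_in [([0.524, -0.235, 0.014], 0.75)]
side drawer_front [([0.442, -0.239, 0.049], 0.69)]
top carton2_mid [([0.52, -0.24, 0.158], 0.66), ([0.27, -0.404, -0.002], 0.3)]
top drawer_in [([0.521, -0.237, 0.015], 0.57)]
top drawer_front [([0.448, -0.244, 0.056], 0.93), ([0.396, -0.564, 0.002], 0.61)]
tooly 2.9 dyaw -0.3
[[0, 0, 23], [0, 0, 23], [0, 0, 23], [0, 0, 23], [0, 0, 23]]
twist 0.06 step mm 23.0
```

Call:
{"op": "play_rows", "data": {
  "linear": [
    [0, 0, 25],
    [0, 0, 25],
    [0, 0, 25],
    [0, 0, 20],
    [0, 0, 15]
  ],
  "twist": [0, 0, 0, 0, 0],
  "fingers": [45, 45, 45, 45, 45]
}}

```text
time: 30.5
ee_pos: [0.5198, -0.2387, 0.0575]
orientation: [-0.001, 0.689, 0.725, -0.0]
contact_force: [0.2, -0.9, -2.0]
opening: 0.0555
finger_force: 14.9
```

Call:
{"op": "play_rows", "data": {
  "linear": [
    [0, 0, 3],
    [0, 0, 2],
    [0, 0, 0],
    [0, 0, 0],
    [0, 0, 0]
  ],
  "twist": [0, 0, 0, 0, 0],
  "fingers": [45, 45, 45, 45, 45]
}}

```text
time: 30.92
ee_pos: [0.5208, -0.2405, 0.0556]
orientation: [0.001, 0.69, 0.724, 0.0]
contact_force: [-0.4, -0.3, -2.3]
opening: 0.0554
finger_force: 14.9
```

Call:
{"op": "play_rows", "data": {
  "linear": [
    [0, 0, 2],
    [0, 0, 2],
    [0, 0, 0],
    [0, 0, 0],
    [0, 0, 0]
  ],
  "twist": [0, 0, 0, 0, 0],
  "fingers": [45, 45, 45, 45, 45]
}}

```text
time: 31.33
ee_pos: [0.5207, -0.2406, 0.0514]
orientation: [0.001, 0.69, 0.724, 0.0]
contact_force: [-0.5, 0.4, 5.1]
opening: 0.0553
finger_force: 14.9
```

Call:
{"op": "play_rows", "data": {
  "linear": [
    [0, 0, 0],
    [0, 0, 0],
    [0, 0, 0],
    [0, 0, 0],
    [0, 0, 0]
  ],
  "twist": [0, 0, 0, 0, 0],
  "fingers": [66, 68, 68, 68, 68]
}}

```text
time: 31.75
ee_pos: [0.5199, -0.2403, 0.0503]
orientation: [-0.0, 0.69, 0.724, -0.0]
contact_force: [0.2, -0.2, -1.5]
opening: 0.0679
finger_force: 0.0
```

Call:
{"op": "play_rows", "data": {
  "linear": [
    [0, 0, -10],
    [0, 0, -20],
    [0, 0, -30],
    [0, 0, -40],
    [0, 0, -40]
  ],
  "twist": [0, 0, 0, 0, 0],
  "fingers": [68, 68, 68, 68, 68]
}}

```text
time: 32.17
ee_pos: [0.5191, -0.2401, 0.192]
orientation: [-0.001, 0.69, 0.724, -0.0]
contact_force: [0.9, 0.1, -0.8]
opening: 0.0683
finger_force: 0.0
```

```bash
python3 - <<'E'
from h import *
print(tool()[0])
for c in ['side','top']:
    im,d=camera(c)
    for n in ['carton2_mid','drawer_in','carton1_mid']:
        print(c,n,[(np.round(r['at'],3).tolist(),round(r['score'],2)) for r in mark_of(c,n)[:2]])
    cv2.imwrite(f'pics/{c}5.png',cv2.resize(im[100:330,200:520],None,fx=2.4,fy=2.4))
plan([.39,-.246,.15],92.6,15)
E
```

```text
[ 0.51913893 -0.24006008  0.19202215]
side carton2_mid [([0.524, -0.239, 0.045], 0.97), ([0.659, 0.249, 0.117], 0.75)]
side drawer_in [([0.521, -0.238, 0.014], 0.8), ([0.564, 0.312, 0.171], 0.7)]
side carton1_mid [([0.658, 0.249, 0.116], 0.63)]
top carton2_mid [([0.679, 0.241, 0.154], 0.63), ([0.52, -0.241, 0.042], 0.44)]
top drawer_in [([0.518, -0.236, 0.017], 0.9), ([0.27, -0.405, 0.003], 0.53)]
top carton1_mid [([0.67, 0.242, 0.172], 0.29)]
tooly 2.8 dyaw 89.8
[[0, -9, 3], [1, -9, 3], [2, -8, 3], [3, -8, 3], [3, -8, 3]]
[[4, -7, 3], [5, -7, 3], [6, -6, 3], [6, -6, 3], [7, -5, 3]]
[[7, -4, 3], [8, -4, 3], [8, -3, 3], [8, -2, 3], [9, -1, 3]]
twist -5.99 step mm 8.0
```

View pics/side5.png

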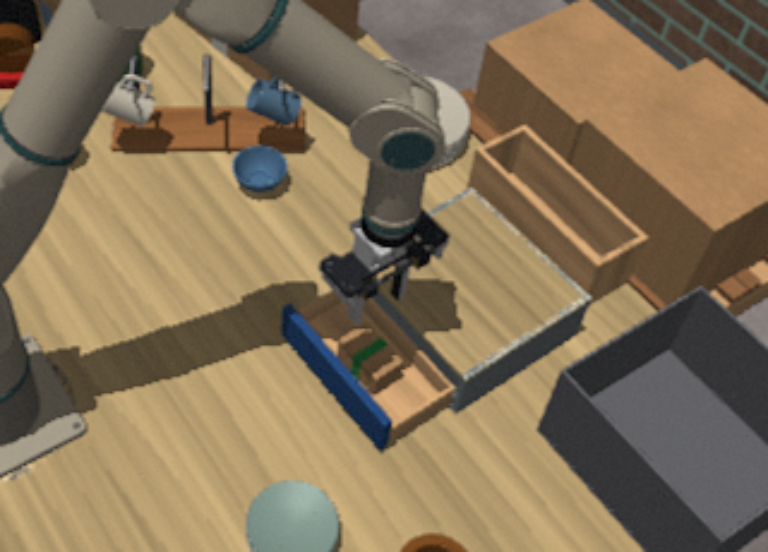

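The crop shows the carton lying flat mid-drawer at (370,355), both mugs hanging and the bench otherwise clear. Now I turn back and press the drawer shut.

Call:
{"op": "play_rows", "data": {
  "linear": [
    [0, -9, 0],
    [1, -9, 0],
    [2, -8, 0],
    [3, -8, 0],
    [3, -8, 0]
  ],
  "twist": [-6, -6, -6, -6, -6],
  "fingers": [0, 0, 0, 0, 0]
}}

```text
time: 32.98
ee_pos: [0.4755, -0.2417, 0.1891]
orientation: [-0.001, 0.476, 0.879, -0.0]
contact_force: [-0.6, 0.3, -0.0]
opening: 0.0384
finger_force: 0.0
```

Call:
{"op": "play_rows", "data": {
  "linear": [
    [4, -7, 3],
    [5, -7, 3],
    [6, -6, 3],
    [6, -6, 3],
    [7, -5, 3]
  ],
  "twist": [-6, -6, -6, -6, -6],
  "fingers": [0, 0, 0, 0, 0]
}}

```text
time: 33.4
ee_pos: [0.4333, -0.244, 0.1742]
orientation: [-0.001, 0.233, 0.973, 0.0]
contact_force: [0.4, -1.0, -0.1]
opening: 0.0045
finger_force: 0.0
```

Call:
{"op": "play_rows", "data": {
  "linear": [
    [7, -4, 3],
    [8, -4, 3],
    [8, -3, 3],
    [8, -2, 3],
    [9, -1, 3]
  ],
  "twist": [-6, -6, -6, -6, -6],
  "fingers": [0, 0, 0, 0, 0]
}}

```text
time: 33.82
ee_pos: [0.3908, -0.2471, 0.1593]
orientation: [-0.001, -0.027, 1.0, 0.001]
contact_force: [0.1, -1.0, -0.4]
opening: 0.0006
finger_force: 0.0
```

```bash
python3 - <<'E'
from h import *
print(tool()[0])
plan([.395,-.2455,.056],92.6,5)
E
```

```text
[ 0.39078585 -0.24708973  0.15928961]
tooly 93.1 dyaw -0.5
[[-1, 0, 21], [-1, 0, 21], [-1, 0, 21], [-1, 0, 21], [-1, 0, 21]]
twist 0.09 step mm 20.0
```

Call:
{"op": "play_rows", "data": {
  "linear": [
    [-1, 0, 21],
    [-1, 0, 21],
    [-1, 0, 21],
    [-1, 0, 21],
    [-1, 0, 20]
  ],
  "twist": [0.1, 0.1, 0.1, 0.1, 0.1],
  "fingers": [0, 0, 0, 0, 0]
}}

```text
time: 34.23
ee_pos: [0.3959, -0.2468, 0.0545]
orientation: [-0.001, -0.02, 1.0, 0.001]
contact_force: [0.1, -0.2, -0.6]
opening: 0.0001
finger_force: 0.0
```

Call:
{"op": "play_rows", "data": {
  "linear": [
    [-10, 0, 0],
    [-10, 0, 0],
    [-8, 0, 0],
    [-6, 0, 0],
    [-6, 0, 0]
  ],
  "twist": [0, 0, 0, 0, 0],
  "fingers": [0, 0, 0, 0, 0]
}}

```text
time: 34.65
ee_pos: [0.4377, -0.2458, 0.0574]
orientation: [0.0, -0.02, 1.0, -0.0]
contact_force: [-6.7, -0.4, 5.2]
opening: 0.0003
finger_force: 3.4
```

Call:
{"op": "play_rows", "data": {
  "linear": [
    [-8, 0, 0],
    [-8, 0, 0],
    [-8, 0, 0],
    [-8, 0, 0],
    [-8, 0, 0]
  ],
  "twist": [0, 0, 0, 0, 0],
  "fingers": [0, 0, 0, 0, 0]
}}

```text
time: 35.07
ee_pos: [0.4734, -0.2442, 0.057]
orientation: [-0.003, -0.019, 1.0, 0.0]
contact_force: [-7.7, 0.7, 5.5]
opening: 0.0003
finger_force: 3.8
```

Call:
{"op": "play_rows", "data": {
  "linear": [
    [-8, 0, 0],
    [-8, 0, 0],
    [-8, 0, 0],
    [-8, 0, 0],
    [-8, 0, 0]
  ],
  "twist": [0, 0, 0, 0, 0],
  "fingers": [0, 0, 0, 0, 0]
}}

```text
time: 35.48
ee_pos: [0.5127, -0.2424, 0.057]
orientation: [-0.004, -0.019, 1.0, 0.0]
contact_force: [-8.9, 1.0, 7.3]
opening: 0.0004
finger_force: 4.4
```

Call:
{"op": "play_rows", "data": {
  "linear": [
    [-8, 0, 0],
    [-8, 0, 0],
    [-8, 0, 0],
    [-8, 0, 0],
    [-8, 0, 0]
  ],
  "twist": [0, 0, 0, 0, 0],
  "fingers": [0, 0, 0, 0, 0]
}}

```text
time: 35.9
ee_pos: [0.5522, -0.2407, 0.057]
orientation: [-0.005, -0.019, 1.0, 0.001]
contact_force: [-10.7, 1.3, 7.5]
opening: 0.0003
finger_force: 5.0
```

Stop expected at about 0.575.

Call:
{"op": "play_rows", "data": {
  "linear": [
    [-6, 0, 0],
    [-5, 0, 0],
    [-5, 0, 0],
    [-3, 0, 0],
    [-2, 0, 0]
  ],
  "twist": [0, 0, 0, 0, 0],
  "fingers": [0, 0, 0, 0, 0]
}}

```text
time: 36.32
ee_pos: [0.5737, -0.2398, 0.057]
orientation: [-0.004, -0.02, 1.0, 0.0]
contact_force: [-9.7, 0.2, 6.6]
opening: 0.0004
finger_force: 4.5
```

Call:
{"op": "play_rows", "data": {
  "linear": [
    [-2, 0, 0],
    [-1, 0, 0],
    [-1, 0, 0],
    [0, 0, 0],
    [0, 0, 0]
  ],
  "twist": [0, 0, 0, 0, 0],
  "fingers": [0, 0, 0, 0, 0]
}}

```text
time: 36.73
ee_pos: [0.5751, -0.2398, 0.0569]
orientation: [-0.006, -0.019, 1.0, 0.001]
contact_force: [-12.7, 1.6, 10.6]
opening: 0.0006
finger_force: 6.6
```

The force jump and position match the first press, so it is at the stop. Backing off and checking.

Call:
{"op": "play_rows", "data": {
  "linear": [
    [20, 0, 0],
    [38, 0, 0],
    [38, 0, 0],
    [38, 0, 0],
    [30, 0, -20]
  ],
  "twist": [0, 0, 0, 0, 0],
  "fingers": [0, 0, 0, 0, 0]
}}

```text
time: 37.15
ee_pos: [0.4131, -0.2454, 0.0751]
orientation: [-0.003, -0.02, 1.0, 0.001]
contact_force: [-0.1, 0.1, 0.1]
opening: 0.0003
finger_force: 0.0
```

Call:
{"op": "play_rows", "data": {
  "linear": [
    [0, 0, -40],
    [0, 0, -40],
    [0, 0, -40],
    [0, 0, 0],
    [0, 0, 0]
  ],
  "twist": [0, 0, 0, 0, 0],
  "fingers": [0, 0, 0, 0, 0]
}}

```text
time: 37.57
ee_pos: [0.4195, -0.2473, 0.1995]
orientation: [0.003, -0.02, 1.0, -0.002]
contact_force: [-0.7, 0.1, -0.2]
opening: 0.0004
finger_force: 0.0
```

Call:
{"op": "play_rows", "data": {
  "linear": [
    [0, 0, 0],
    [0, 0, 0],
    [0, 0, 0],
    [0, 0, 0],
    [0, 0, 0]
  ],
  "twist": [0, 0, 0, 0, 0],
  "fingers": [0, 0, 0, 0, 0]
}}

```text
time: 37.98
ee_pos: [0.4173, -0.246, 0.1955]
orientation: [-0.001, -0.02, 1.0, 0.001]
contact_force: [0.4, -0.1, 0.5]
opening: 0.0005
finger_force: 0.0
```

```bash
python3 - <<'E'
from h import *
print(tool()[0])
for c in ['side','top']:
    im,d=camera(c)
    for n in ['drawer_front','mug1_mid','mug1_eye','mug2_mid','mug2_eye','carton1_mid','carton2_mid','mug3_mid','bowl','tumbler']:
        print(c,n,[(np.round(r['at'],3).tolist(),round(r['score'],2)) for r in mark_of(c,n)[:2]])
    cv2.imwrite(f'pics/{c}6.png',im)
E
```

```text
[ 0.41733083 -0.24602055  0.195502  ]
side drawer_front [([0.568, -0.234, 0.047], 0.85)]
side mug1_mid [([0.434, 0.383, 0.114], 0.68), ([0.642, -0.236, 0.045], 0.26)]
side mug1_eye []
side mug2_mid []
side mug2_eye [([0.447, 0.381, 0.172], 0.31)]
side carton1_mid [([0.57, -0.235, 0.047], 0.53)]
side carton2_mid [([0.643, -0.237, 0.046], 0.39)]
side mug3_mid []
side bowl [([0.594, 0.192, -0.002], 0.57)]
side tumbler [([0.666, 0.247, 0.173], 0.59), ([0.306, 0.426, 0.002], 0.4)]
top drawer_front [([0.572, -0.24, 0.051], 0.62)]
top mug1_mid [([0.436, 0.385, 0.117], 0.62)]
top mug1_eye [([0.454, 0.374, 0.158], 0.7)]
top mug2_mid [([0.661, 0.255, 0.112], 0.7), ([0.561, 0.316, 0.173], 0.53)]
top mug2_eye [([0.681, 0.239, 0.156], 0.57)]
top carton1_mid []
top carton2_mid []
top mug3_mid [([0.306, 0.43, 0.002], 0.37), ([0.66, 0.252, 0.117], 0.36)]
top bowl [([0.59, 0.19, 0.002], 0.83)]
top tumbler [([0.307, 0.425, 0.0], 0.6), ([0.671, 0.244, 0.172], 0.31)]
```

View pics/side6.png

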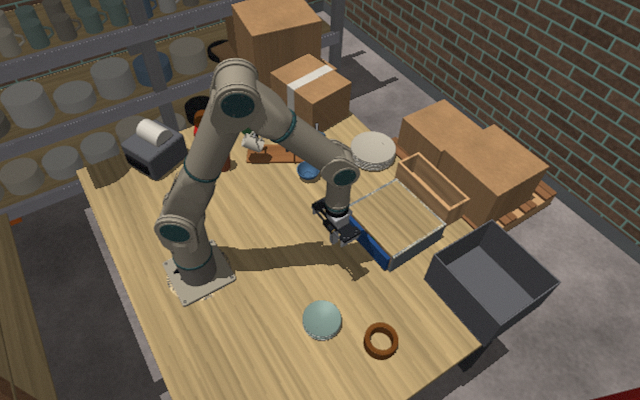

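View pics/top6.png

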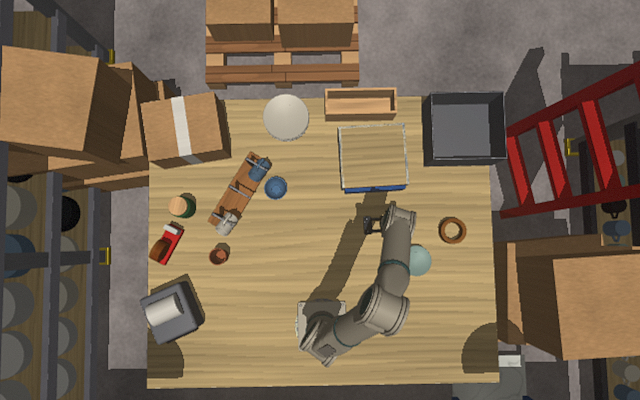

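Both views show the drawer shut (top view (373,187)), both mugs hanging at (258,166) and (228,222), and no carton or mug left on the bench.

```bash
python3 -c "from workcell import close_job; print(close_job())"
```

```text
the job is handed in; nothing more can be done
None
```

I handed the job in. In the last camera check, both mugs present hung on hooks of their own, the only carton (green band) was shut in the drawer, and the drawer had stayed shut for about a second; no verdict came back.

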